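# Arm, shut and pin a membrane leak-test cell

## Robot

A 6-joint arm with a two-finger parallel gripper is mounted at the origin on the work surface; the furniture and walls round the work are solid. World frame = base frame: x ahead of the robot, y to its left, z up, the work surface at z = 0. Lengths are in m, angles in rad, forces in N, time in s.
With the tool pointing down it reaches from about 0.25 to 0.775 m from the base axis. Payload 4 kg.
Tool frame: the origin (TCP) lies midway between the tips of the shut fingers; the grasp point (between the pads) lies 19 mm behind it; z points along the fingers, x is the direction in which the jaws open and shut, and the axes are right-handed (so a half turn about z gives the same grasp; the last joint's range is limited). The gripper opens to 94 mm and grips with 3 to 60 N. Pads are 16 mm wide; open, the fingers measure 119 mm over their backs; the gripper's body (75 mm by 177 mm) begins 78 mm behind the grasp point.
Start: joints at [1.215, 0.087, 1.371, -0, 1.684, -0.103], TCP at [0.138, 0.533, 0.206] pointing down, gripper open.
Joint ranges: [-3.1, 3.1], [-0.76, 2.03], [0.27, 2.55], [-1.08, 4.22], [0.17, 2.65], [-2.57, 2.57]. Speed limits (rad/s): [2.79, 2.79, 3.14, 3.14, 3.14, 3.14].

## Interface

Orientations are given as [roll, pitch, yaw] about the fixed x, y, z axes, in that order (R = Rz(yaw) Ry(pitch) Rx(roll)).
In Python, from bench import robot, eyes, close_job gives the robot as it stands.
- The arm moves only by the shell command python3 -m jog 'ROWS'. ROWS is JSON, a list of rows, each a list of 3 entries, a list of its own where there are three numbers: the turn, a rotation vector about the tool's x, y, z in degrees, then the shift along the tool's x, y, z in mm, then the closure, from -1 (fully open) to 1 (shut). In form: [[[wx, wy, wz], [x, y, z], claw], ...]. A call has 1 to 5 rows; each row is the pose to reach, as a shift and turn from the pose commanded when the call began, along the tool's axes at that moment; what a row does not reach only later rows make up. A row lasts 1/10 s, in which the tool goes at most 50 mm and 8.59 degrees, less where a joint would pass 70% of its speed; a pose out of reach is approached as far as the arm can. A call with a gripper value outside its range is refused whole. The fingers move at their own pace and stop on an object; the grip force is fixed at half the most. Time passes only in rows, so rows that repeat a pose let the fingers close. It gives the time, the measured TCP pose, the force and the opening at its end, in the units of the state.
- robot.get_obs(): the state, without advancing time (a new reading comes with each control period).
- eyes.snapshot(name): name is "side" or "top"; returns (picture, depth): 384x512x3 uint8, red, green, blue; 384x512 float32, m along the optical axis (not along the pixel's ray), 0 where there is no reading.
- eyes.camera_params(name): a dict with "mtx" (3x3 intrinsics, pixels), "k1" (the pictures are not rectified: a ray, as slopes to the right and down, at radius r is drawn at 1 + k1 r^2 times it, then the intrinsics apply), "world_to_cam" (4x4, takes a point from world to camera coordinates). Camera axes: x right, y up, looking along -z (the intrinsics and any distortion apply to the point x, -y, -z); pixel columns grow to the right and rows downward; lengths in m; the calibration is good to about 2 mm. A picture is of the moment at which its call begins. camera_params takes no time and is no camera call.
- close_job(): hands the job in, once; it reports no verdict.
The state is a dict: "time": time; "joint_positions": joint angles; "qvel": joint speeds; "joint_torque": joint torques, N m; "tool_pos": TCP position; "ee_rot": TCP orientation; "wrist_force": force on the tool from outside, world axes, zero at the start; "wrist_torque": the same for the moment, N m; "width": finger opening in m.
Only numpy, scipy, OpenCV 4.12 (cv2) and the standard library are available. Lean on these libraries where they do the work, as an engineer would, in place of code of your own. Each camera call takes 0.05 s, during which the arm holds its last target. There are 200 camera calls.

## Task

Arm the leak tester by pressing its keys one at a time, yellow, then blue, then green, each fully down and let up again before the next. Then close the hinged blue upper half of the test cell, take the red-handled locking pin from its parking block and push it down through the holes of both halves until its flange presses the upper half fully shut against its spring plungers. Finish holding the pin by its handle and still pressing it down so that the cell stays fully shut; do not let go, and leave the other things on the bench where they are.

Things in the scene. Friction and masses are not known exactly. Their poses are not given: they have to be found in the camera images.
- cell: Leak-test cell, fixed. Origin: centre of the lower half at bench height; x runs from the front lug to the hinge, z up. Lower half: aluminium block 100 (x) x 90 (y) mm, top (mating plane) at z = 36 mm; foot plate 150 x 110 x 8 mm, x = -60 to +90 mm. A front lug, 40 (x) x 44 (y) mm, 36 mm tall, centred at x = -70 mm, has a vertical 13 mm hole.
- cell_hole (a point): Centre of the mouth of the hole in the lower half's front lug (13 mm wide, runs through, 36 mm above the bench); axes as the cell's.
- cell_hinge (a point): Middle of the upper half's hinge axis (along the cell's y), 56 mm behind the cell's centre, 36 mm above the bench. The upper half is a flat blue plate 90 mm wide, 6 to 106 mm from the axis, then a steel tab 36 mm wide out to 147 mm. When shut its outer face lies 10.5 mm above the axis.
- cell_lid (a joint): Opening angle of the upper half, rad: 0 shut (hard stop), 1.57 upright, 1.8 wide open; it swings up and back over the hinge. 0.16 kg; a stiff hinge (0.13 N m friction) keeps it where it is left, but below 0.06 rad two brass spring plungers (together 11 N m/rad) push it back: let go it rests about 0.04 rad (5 mm at the tab) open, the holes in line; about 6 N on the tab shuts it.
- lid_hole (a point): Centre of the 13 mm hole in the upper half's tab, on the outer face, 126 mm from the hinge axis (tab 10 mm thick); turns with the upper half, lies right over cell_hole when that is shut.
- pin: Locking pin, 50 g, standing upright in the parking block. Origin at the lower tip on its axis, z up along the pin. Steel shank 10 mm wide with a tapered tip, 34 mm long; flange 24 mm wide from 34 to 39 mm; round red handle with black rings, 18 mm wide, from 39 to 67 mm above the tip.
- pin_tip (a point): Lower tip of the pin, on its axis; same as the pin's origin.
- park: Grey parking block 60 x 60 x 44 mm, fixed; origin at the centre of its underside. The pin stands in its through hole, flange resting on top, so at the start the tip is 10 mm above the bench.
- key_pod: White key pod 80 (x) x 180 (y) x 22 mm, fixed; origin at the centre of its underside. Three round coloured keys stand in a row along its y, 54 mm apart, in any order of colours.
- key_yellow_top (a point): Centre of the top of the yellow key (26 mm wide, in a 42 mm wide housing); it stands 44 mm above the bench when up.
- key_blue_top (a point): Centre of the top of the blue key (26 mm wide, 44 mm above the bench when up).
- key_green_top (a point): Centre of the top of the green key (26 mm wide, 44 mm above the bench when up).
- key_yellow (a joint): Travel of the yellow key, m: 0 up, 0.006 fully down; a spring needs 4 N at full travel.
- key_blue (a joint): Travel of the blue key, m: 0 up, 0.006 fully down, 4 N.
- key_green (a joint): Travel of the green key, m: 0 up, 0.006 fully down, 4 N.
- amber_bottle: Brown bottle, 56 mm wide, 108 mm tall; bystander, origin under its centre.
- beaker: Glass beaker, 45 mm wide, 58 mm tall; bystander, origin under its centre.
- dish: Clear round dish, 90 mm wide, 15 mm tall; bystander, origin under its centre.
- timer: White bench timer, 64 x 66 x 19 mm, lying flat; bystander, origin under its centre.
- marker: Black and white marker pen, 135 mm long, lying; bystander, origin under its centre.

How it is judged:
By the outcome, as a careful person would: the job done as asked, in the order asked, and still so for the second after the job is handed in, while the arm keeps its last pose, push and grip.
It also fails if it takes over 64 s, if anything falls off the work surface, if the arm or the gripper's body presses on something with over 40 N, if the wrist force passes 120 N, or if a joint passes its speed limit or range.

## Working session

There is one attempt and no reset: what is moved stays moved. The work goes in short steps, Python scripts to look and compute and a shell command to move; the robot and the scene stay as the last step left them, time stands still between calls to the robot, and variables do not carry over. Pictures are saved under pics/ and viewed, about 8 in all and at most 12, crops included, and the job is handed in when it is done.

```bash
mkdir -p pics; ls; python3 - <<'E'
from bench import robot,eyes
import cv2,numpy as np
for n in("top","side"):
    im,d=eyes.snapshot(n); np.savez(f"{n}0.npz",im=im,d=d)
    cv2.imwrite(f"pics/{n}0.png",im[:,:,::-1]); p=eyes.camera_params(n); print(n,p)
print(robot.get_obs())
E
```

```text
pics
top {'mtx': array([[442.58550828,   0.        , 258.19665402],
       [  0.        , 442.58550828, 195.27344745],
       [  0.        ,   0.        ,   1.        ]]), 'k1': -0.1247438663150227, 'world_to_cam': array([[ 0.02426738, -0.99954209,  0.0180752 ,  0.01220552],
       [ 0.99795545,  0.0252903 ,  0.05869687, -0.54366556],
       [-0.05912712,  0.01661382,  0.9981122 , -1.48282941],
       [ 0.        ,  0.        ,  0.        ,  1.        ]])}
side {'mtx': array([[370.22262599,   0.        , 259.04554282],
       [  0.        , 370.22262599, 186.69272307],
       [  0.        ,   0.        ,   1.        ]]), 'k1': 0.029068077814091, 'world_to_cam': array([[ 0.98393668, -0.1776563 , -0.01751707, -0.52298715],
       [ 0.08988009,  0.40822069,  0.90844782, -0.12957213],
       [-0.15424065, -0.89542957,  0.41763107, -1.0541931 ],
       [ 0.        ,  0.        ,  0.        ,  1.        ]])}
{'time': 0.1, 'joint_positions': array([ 1.21491880e+00,  8.78806851e-02,  1.37210777e+00,  3.70199908e-05,
        1.68360844e+00, -1.03112512e-01]), 'qvel': array([ 0.00011153, -0.00256735, -0.00383393,  0.00050416,  0.00146692,
       -0.00082685]), 'joint_torque': array([ 2.05572964e-03, -3.41254914e+01, -3.03300405e+01,  7.18555832e-02,
        3.04866547e-02, -9.47320200e-05]), 'tool_pos': array([0.13736833, 0.53205208, 0.2044191 ]), 'ee_rot': array([-3.14134976e+00,  1.98981090e-03,  1.31803568e+00]), 'wrist_force': array([0.64675818, 0.01746524, 0.04441053]), 'wrist_torque': array([ 0.03321258, -0.02168524,  0.02339673]), 'width': 0.09405205285451781}
```

View pics/top0.png

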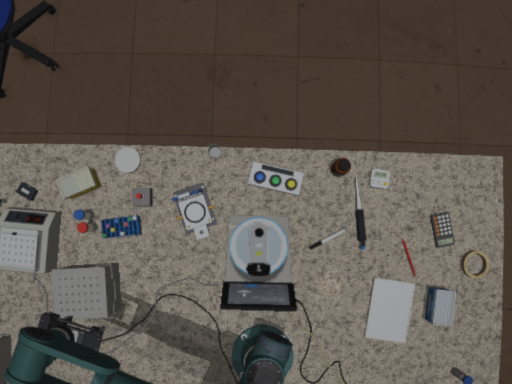

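View pics/side0.png

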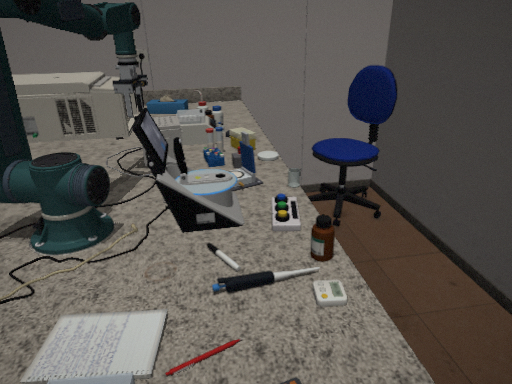

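The top view shows the park with the red pin at (141,197), the cell at (195,212) with its lug towards the robot, and the key pod at (276,179). The keys run blue, green, yellow from left to right. The side view shows the blue lid standing up at (248,157).

```bash
cat > h.py <<'E'
import numpy as np,cv2
from bench import robot,eyes
P={n:eyes.camera_params(n) for n in("top","side")}
def ray(n,u,v):
    p=P[n];K=p["mtx"];x,y=cv2.undistortPoints(np.array([[[u,v]]],float),K,np.array([p["k1"],0,0,0.]))[0,0]
    M=p["world_to_cam"];R=M[:3,:3];o=-R.T@M[:3,3];return o,R.T@np.array([x,-y,-1])
def onz(n,u,v,z):
    o,d=ray(n,u,v);return o+d*(z-o[2])/d[2]
def tri(a,b):
    o1,d1=ray("top",*a);o2,d2=ray("side",*b);s=np.linalg.lstsq(np.c_[d1,-d2],o2-o1,rcond=None)[0]
    p,q=o1+s[0]*d1,o2+s[1]*d2;return (p+q)/2,np.linalg.norm(p-q)
def proj(n,X):
    p=P[n];M=p["world_to_cam"];c=M[:3,:3]@np.array(X)+M[:3,3];x,y=c[0]/-c[2],-c[1]/-c[2];f=1+p["k1"]*(x*x+y*y)
    K=p["mtx"];return np.array([K[0,0]*x*f+K[0,2],K[1,1]*y*f+K[1,2]])
def blob(im,hsv,lo,hi,box):
    x0,y0,x1,y1=box;m=cv2.inRange(hsv,np.array(lo),np.array(hi));k=np.zeros_like(m);k[y0:y1,x0:x1]=m[y0:y1,x0:x1]
    n,_,s,c=cv2.connectedComponentsWithStats(k)
    return [(s[i,4],c[i].round(2),s[i,:4]) for i in np.argsort(-s[1:,4])[:2]+1] if n>1 else []
E
python3 - <<'E'
from h import *
B={"top":dict(keys=(245,160,305,200),park=(128,180,155,212)),"side":dict(keys=(268,188,305,235),park=(225,140,260,175))}
for n in("top","side"):
    im=np.load(n+"0.npz")["im"];hsv=cv2.cvtColor(im,cv2.COLOR_RGB2HSV)
    for c,lo,hi,b in(("yellow",(22,120,70),(35,255,255),"keys"),("blue",(100,120,50),(125,255,255),"keys"),("green",(45,100,50),(85,255,255),"keys"),("red",(0,130,60),(8,255,255),"park")):
        r=blob(im,hsv,lo,hi,B[n][b]);print(n,c,r)
        if r: print("  ",onz(n,*(r[0][1]),.077 if c=="red" else .044).round(4))
t=np.load("top0.npz")["im"];s=np.load("side0.npz")["im"]
a=cv2.resize(t[140:250,110:310],(800,440),interpolation=cv2.INTER_CUBIC)
cv2.imwrite("pics/topc.png",a[:,:,::-1])
b=cv2.resize(s[115:235,200:310],(726,792)[:2],interpolation=cv2.INTER_CUBIC)[:, :]
b=cv2.resize(s[120:240,150:310],(800,600),interpolation=cv2.INTER_CUBIC)
cv2.imwrite("pics/sidec.png",b[:,:,::-1])
E
```

```text
top yellow [(np.int32(54), array([290.74, 183.41]), array([287, 180,   8,   8], dtype=int32))]
   [ 0.5839 -0.0814  0.044 ]
top blue [(np.int32(52), array([259.5, 176.5]), array([256, 173,   8,   8], dtype=int32))]
   [0.6043 0.0233 0.044 ]
top green [(np.int32(50), array([275.18, 179.9 ]), array([272, 176,   8,   9], dtype=int32))]
   [ 0.5943 -0.0292  0.044 ]
top red [(np.int32(20), array([138.35, 195.65]), array([136, 194,   6,   5], dtype=int32))]
   [0.5284 0.4176 0.077 ]
side yellow [(np.int32(57), array([282.  , 212.89]), array([278, 210,   9,   7], dtype=int32))]
   [ 0.5819 -0.0898  0.044 ]
side blue [(np.int32(42), array([280.83, 196.45]), array([277, 194,   9,   6], dtype=int32))]
   [0.6029 0.0131 0.044 ]
side green [(np.int32(51), array([281.27, 204.04]), array([277, 201,   9,   7], dtype=int32))]
   [ 0.5925 -0.0366  0.044 ]
side red [(np.int32(4), array([238.5, 147. ]), array([238, 146,   2,   3], dtype=int32)), (np.int32(1), array([238., 151.]), array([238, 151,   1,   1], dtype=int32))]
   [0.5251 0.4183 0.077 ]
```

View pics/topc.png

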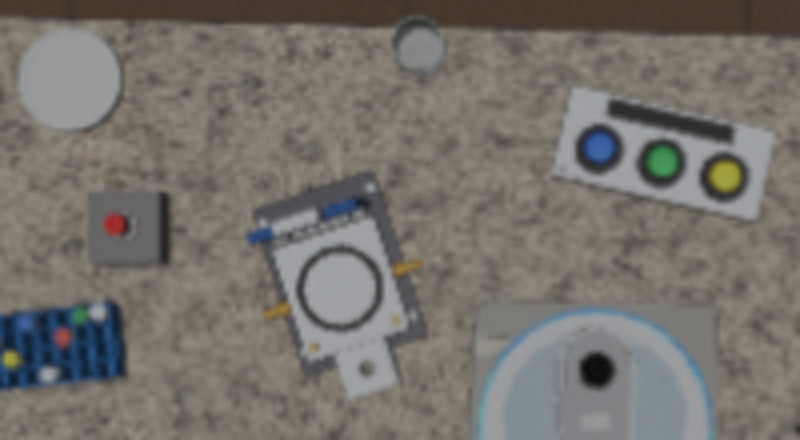

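View pics/sidec.png

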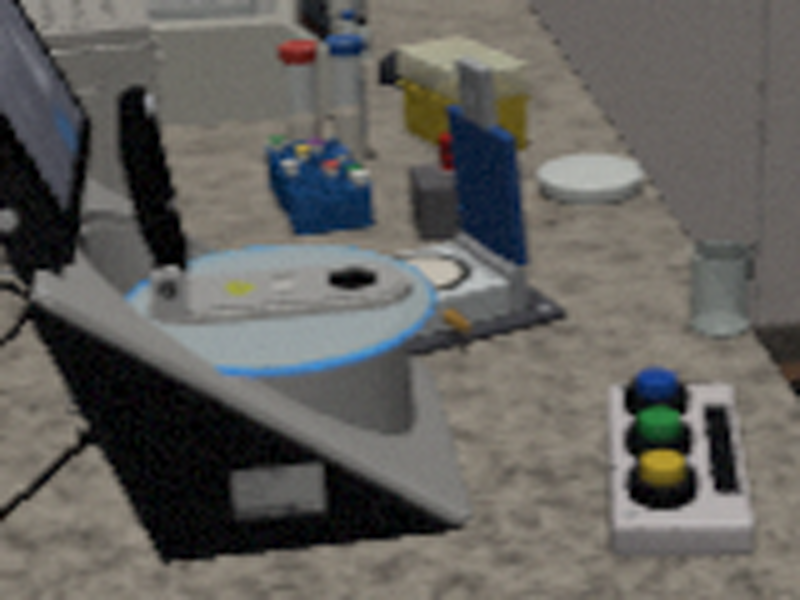

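```bash
python3 - <<'E'
from h import *
im=np.load("top0.npz")["im"];d=np.load("top0.npz")["d"]
# world point map from top depth
def wmap(n,d):
    p=P[n];K=p["mtx"];H,W=d.shape;u,v=np.meshgrid(np.arange(W),np.arange(H))
    q=cv2.undistortPoints(np.stack([u,v],-1).reshape(-1,1,2).astype(float),K,np.array([p["k1"],0,0,0.]))[:,0]
    c=np.c_[q[:,0],-q[:,1],-np.ones(len(q))]*d.reshape(-1,1);M=p["world_to_cam"]
    return ((c-M[:3,3])@M[:3,:3]).reshape(H,W,3)
w=wmap("top",d)
for r,c in((197,143),(212,195),(228,199),(247,258),(268,258),(296,258),(225,120),(230,83),(215,80),(182,78)):print((r,c),w[r,c].round(3))
def rect(m,box,z,name):
    x0,y0,x1,y1=box;k=np.zeros(m.shape,np.uint8);k[y0:y1,x0:x1]=m[y0:y1,x0:x1]
    cs=max(cv2.findContours(k,cv2.RETR_EXTERNAL,cv2.CHAIN_APPROX_NONE)[0],key=cv2.contourArea)
    pts=np.array([onz("top",*p[0],z)[:2] for p in cs],np.float32);print(name,cv2.minAreaRect(pts))
rect((w[...,2]>.03)&(w[...,2]<.055),(128,185,156,212),.044,"park")
zc=w[...,2]
rect((zc>.027)&(zc<.045),(170,190,220,245),.036,"cell36")
rect((zc>.003)&(zc<.06),(170,180,220,245),.008,"cellfoot")
# dark hole blob in lug
g=cv2.cvtColor(im,cv2.COLOR_RGB2GRAY).astype(float);s=g[228:237,197:207];print(s.astype(int))
sd=np.load("side0.npz");ws=wmap("side",sd["d"]);hs=cv2.cvtColor(sd["im"],cv2.COLOR_RGB2HSV)
m=cv2.inRange(hs,(100,120,40),(125,255,255))>0;k=np.zeros_like(m);k[138:176,238:257]=m[138:176,238:257]
pts=ws[k];pts=pts[(pts[:,2]>.03)&(pts[:,2]<.2)];c=np.median(pts,0);pts=pts[np.linalg.norm(pts-c,axis=1)<.09]
u,S,V=np.linalg.svd(pts-pts.mean(0),full_matrices=False);print("lid n",V[2],"c",pts.mean(0),len(pts),pts.min(0),pts.max(0),S)
hi=(w[...,2]>.1)&(w[...,0]>.35);k=np.zeros_like(hi);k[175:205,170:210]=hi[175:205,170:210];q=w[k];print("top high",len(q),q.round(3)[::6])
E
```

```text
(197, 143) [0.526 0.408 0.052]
(212, 195) [0.481 0.235 0.038]
(228, 199) [0.428 0.22  0.039]
(247, 258) [0.375 0.024 0.125]
(268, 258) [0.316 0.024 0.183]
(296, 258) [0.247 0.024 0.272]
(225, 120) [0.43  0.487 0.035]
(230, 83) [0.412 0.584 0.114]
(215, 80) [0.46  0.598 0.11 ]
(182, 78) [0.568 0.621 0.081]
park ((0.5275838375091553, 0.4170333445072174), (0.056860893964767456, 0.061616960912942886), 1.514607310295105)
cell36 ((0.46546265482902527, 0.2303340584039688), (0.1468122899532318, 0.0898471549153328), 20.181657791137695)
cellfoot ((0.4829255938529968, 0.23645707964897156), (0.19590044021606445, 0.1410190761089325), 32.62510299682617)
[[159 160 160 160 159 160 160 161 160 151]
 [161 160 160 154 148 153 157 161 160 155]
 [161 160 154 131 120 131 148 160 160 159]
 [160 158 142  96 102 111 132 156 160 159]
 [159 157 137  87  88 104 129 154 159 161]
 [160 158 147 113  97 107 137 156 160 161]
 [159 160 157 147 138 141 154 160 160 161]
 [160 160 161 158 158 158 160 160 160 159]
 [159 160 160 160 161 160 159 158 152 147]]
lid n [0.9341667  0.34771067 0.08018639] c [0.53478345 0.24823506 0.09486888] 296 [0.51603485 0.2073242  0.04529317] [0.55382532 0.29594261 0.14307308] [0.48649798 0.46308203 0.02256451]
top high 110 [[0.455 0.051 1.512]
 [0.547 0.215 0.142]
 [0.544 0.221 0.143]
 [0.539 0.239 0.17 ]
 [0.541 0.224 0.146]
 [0.535 0.247 0.178]
 [0.538 0.234 0.138]
 [0.531 0.254 0.186]
 [0.532 0.237 0.182]
 [0.528 0.264 0.184]
 [0.529 0.246 0.182]
 [0.525 0.267 0.181]
 [0.526 0.249 0.181]
 [0.524 0.284 0.134]
 [0.522 0.258 0.181]
 [0.521 0.286 0.141]
 [0.52  0.264 0.158]
 [0.518 0.28  0.14 ]
 [0.516 0.289 0.1  ]]
```

```bash
python3 - <<'E'
from h import *
print("hole",onz("top",201.2,231.5,.036),"pin",onz("top",138.35,195.65,.077))
E
python3 -m jog '[[[0,0,42],[0,0,-45],1],[[0,0,42],[0,0,-45],1],[[0,0,42],[0,0,-45],1],[[0,0,42],[0,0,-45],1],[[0,0,42],[0,0,-45],1]]'
python3 -m jog '[[[0,0,33.5],[0,0,0],1],[[0,0,33.5],[0,0,0],1],[[0,0,33.5],[0,0,0],1],[[0,0,33.5],[0,0,0],1],[[0,0,33.5],[0,0,0],1]]'
```

```text
hole [0.41651543 0.21266488 0.036     ] pin [0.5284378  0.41755865 0.077     ]
time: 0.6
tool_pos: [0.1375, 0.5323, 0.2499]
ee_rot: [3.141, 0.001, 0.579]
wrist_force: [-0.5, 0.0, 0.2]
width: 0.0574
time: 1.1
tool_pos: [0.1375, 0.5323, 0.2498]
ee_rot: [3.14, 0.0, 0.001]
wrist_force: [-0.7, 0.3, -0.3]
width: 0.0178
```

```bash

python3 -m jog '[[[0,0,0],[48,0,0],1],[[0,0,0],[96,0,0],1],[[0,0,0],[144,0,0],1],[[0,0,0],[192,0,0],1],[[0,0,0],[240,0,0],1]]'
for i in 1; do python3 -m jog '[[[0,0,0],[14,41,0],1],[[0,0,0],[28,82,0],1],[[0,0,0],[42,123,0],1],[[0,0,0],[56,164,0],1],[[0,0,0],[69,204,0],1]]'; done
python3 -m jog '[[[0,0,0],[14,41,0],1],[[0,0,0],[28,82,0],1],[[0,0,0],[42,123,0],1],[[0,0,0],[56,164,0],1],[[0,0,0],[69,204,0],1]]'
python3 -m jog '[[[0,0,0],[14,41,0],1],[[0,0,0],[28,82,0],1],[[0,0,0],[42,123,0],1],[[0,0,0],[56,164,0],1],[[0,0,0],[69,204,0],1]]'
python3 -m jog '[[[0,0,0],[0,0,45],1],[[0,0,0],[0,0,90],1],[[0,0,0],[0,0,130],1],[[0,0,0],[0,0,160],1],[[0,0,0],[0,0,180],1]]'
```

```text
time: 1.6
tool_pos: [0.3793, 0.5323, 0.2501]
ee_rot: [3.141, 0.0, 0.004]
wrist_force: [0.3, 0.3, -0.0]
width: 0.0009
time: 2.1
tool_pos: [0.4469, 0.3268, 0.25]
ee_rot: [3.141, 0.001, 0.004]
wrist_force: [0.1, -0.4, 0.3]
width: 0.0005
time: 2.6
tool_pos: [0.5159, 0.1228, 0.2502]
ee_rot: [-3.142, 0.0, 0.004]
wrist_force: [-0.7, -0.4, 0.5]
width: 0.0004
time: 3.1
tool_pos: [0.5849, -0.0811, 0.2501]
ee_rot: [-3.141, 0.0, 0.003]
wrist_force: [-0.6, 0.4, 0.1]
width: 0.0002
time: 3.6
tool_pos: [0.5827, -0.0789, 0.0666]
ee_rot: [-3.14, 0.005, 0.003]
wrist_force: [0.5, 0.1, -0.2]
width: 0.0004
```

```bash

python3 -m jog '[[[0,0,0],[0,0,15],1],[[0,0,0],[0,0,22],1],[[0,0,0],[0,0,22],1]]'
python3 -m jog '[[[0,0,0],[0,0,5],1],[[0,0,0],[0,0,8],1],[[0,0,0],[0,0,10],1],[[0,0,0],[0,0,10],1]]'
```

```text
time: 3.9
tool_pos: [0.5844, -0.0792, 0.0477]
ee_rot: [-3.141, 0.001, 0.001]
wrist_force: [-0.6, 0.8, -0.5]
width: 0.0007
time: 4.3
tool_pos: [0.5861, -0.0796, 0.0398]
ee_rot: [3.141, -0.004, 0.0]
wrist_force: [1.0, -0.8, 3.5]
width: 0.0006
```

```bash

python3 -m jog '[[[0,0,0],[0,0,2],1],[[0,0,0],[0,0,3],1],[[0,0,0],[0,0,3],1]]'
python3 -m jog '[[[0,0,0],[0,0,1],1],[[0,0,0],[0,0,2],1],[[0,0,0],[0,0,2],1]]'
```

```text
time: 4.6
tool_pos: [0.5862, -0.0796, 0.0382]
ee_rot: [3.141, -0.004, 0.0]
wrist_force: [-0.4, 0.1, 9.7]
width: 0.001
time: 4.9
tool_pos: [0.5862, -0.0796, 0.038]
ee_rot: [3.141, -0.004, 0.001]
wrist_force: [-2.6, 0.6, 15.5]
width: 0.0005
```

```bash

python3 -m jog '[[[0,0,0],[0,0,-20],1],[[0,0,0],[0,0,-40],1],[[0,0,0],[0,0,-40],1]]'
python3 -m jog '[[[0,0,0],[7,-35,0],1],[[0,0,0],[14,-70,0],1],[[0,0,0],[20,-105,0],1],[[0,0,0],[20,-105,0],1]]'
python3 -m jog '[[[0,0,0],[0,0,15],1],[[0,0,0],[0,0,26],1],[[0,0,0],[0,0,31],1],[[0,0,0],[0,0,36],1],[[0,0,0],[0,0,36],1]]'
python3 -m jog '[[[0,0,0],[0,0,2],1],[[0,0,0],[0,0,3],1],[[0,0,0],[0,0,3],1]]'
```

```text
time: 5.2
tool_pos: [0.5862, -0.0797, 0.0762]
ee_rot: [3.141, -0.005, 0.0]
wrist_force: [0.2, 0.4, 0.2]
width: 0.0002
time: 5.6
tool_pos: [0.6037, 0.0297, 0.0713]
ee_rot: [-3.14, 0.003, 0.005]
wrist_force: [-0.2, -0.7, 0.5]
width: 0.0006
time: 6.1
tool_pos: [0.6037, 0.0246, 0.0383]
ee_rot: [3.141, 0.002, -0.001]
wrist_force: [-4.7, 0.5, 6.1]
width: 0.0004
time: 6.4
tool_pos: [0.6038, 0.0246, 0.038]
ee_rot: [3.141, 0.001, -0.001]
wrist_force: [-7.8, 0.5, 17.1]
width: 0.0004
```

```bash

python3 -m jog '[[[0,0,0],[0,0,-20],1],[[0,0,0],[0,0,-40],1],[[0,0,0],[0,0,-40],1]]'
python3 -m jog '[[[0,0,0],[-5,27,0],1],[[0,0,0],[-10,53,0],1],[[0,0,0],[-10,53,0],1],[[0,0,0],[-10,53,0],1]]'
python3 -m jog '[[[0,0,0],[0,0,15],1],[[0,0,0],[0,0,26],1],[[0,0,0],[0,0,31],1],[[0,0,0],[0,0,36],1],[[0,0,0],[0,0,36],1]]'
python3 -m jog '[[[0,0,0],[0,0,2],1],[[0,0,0],[0,0,4],1],[[0,0,0],[0,0,4],1]]'
python3 -m jog '[[[0,0,0],[0,0,-40],1],[[0,0,0],[0,0,-80],1],[[0,0,0],[0,0,-130],1],[[0,0,0],[0,0,-180],1],[[0,0,0],[0,0,-197],1]]'
```

```text
time: 6.7
tool_pos: [0.6068, 0.0246, 0.0776]
ee_rot: [3.141, -0.006, -0.001]
wrist_force: [0.8, -0.0, 0.1]
width: 0.0007
time: 7.1
tool_pos: [0.5941, -0.0277, 0.0731]
ee_rot: [-3.141, 0.002, -0.002]
wrist_force: [-0.2, -0.3, -0.1]
width: 0.0001
time: 7.6
tool_pos: [0.5941, -0.0265, 0.0388]
ee_rot: [-3.141, 0.002, 0.001]
wrist_force: [-2.5, 0.9, 3.7]
width: 0.0007
time: 7.9
tool_pos: [0.5945, -0.0266, 0.038]
ee_rot: [-3.141, -0.0, 0.001]
wrist_force: [-8.1, 2.1, 16.6]
width: 0.0003
time: 8.4
tool_pos: [0.5972, -0.0274, 0.2385]
ee_rot: [3.14, -0.012, 0.001]
wrist_force: [-0.5, -0.1, -0.1]
width: 0.0003
```

```bash

python3 -m jog '[[[0,0,-8],[0,-45,0],1],[[0,0,-16],[0,-90,0],1],[[0,0,-20],[0,-135,0],1],[[0,0,-20],[0,-180,0],1],[[0,0,-20],[0,-225,0],1]]'
python3 - <<'E'
from h import *
o=robot.get_obs();p=o["tool_pos"];h=np.array([.5345,.2563]);y=np.radians(20.2);u=np.array([np.cos(y),np.sin(y)])
t=h+.058*u;d=t-p[:2];yy=o["ee_rot"][2];print(p,yy,"tool shift",d@[np.cos(yy),np.sin(yy)],d@[np.sin(yy),-np.cos(yy)])
E
```

```text
time: 8.9
tool_pos: [0.5947, 0.1997, 0.231]
ee_rot: [3.141, -0.001, 0.349]
wrist_force: [0.8, -0.0, 0.0]
width: 0.0005
[0.59468394 0.19965931 0.2310072 ] 0.34948336338464125 tool shift 0.02084839251187263 -0.07400271646485686
```

```bash

python3 -m jog '[[[0,0,0],[11,-38,0],1],[[0,0,0],[21,-75,0],1],[[0,0,0],[21,-75,0],1],[[0,0,0],[21,-75,45],1],[[0,0,0],[21,-75,90],1]]'
python3 -m jog '[[[0,0,0],[0,0,0],1],[[0,0,0],[-20,0,0],1],[[0,0,0],[-30,0,0],1],[[0,0,0],[-40,0,0],1],[[0,0,0],[-50,0,0],1]]'
python3 - <<'E'
from h import *
im,d=eyes.snapshot("side");cv2.imwrite("pics/s1.png",cv2.resize(im[100:220,150:310],(640,480))[:,:,::-1])
E
```

```text
time: 9.4
tool_pos: [0.5902, 0.2758, 0.1424]
ee_rot: [3.141, -0.006, 0.35]
wrist_force: [0.6, 0.2, -0.8]
width: 0.0001
time: 9.9
tool_pos: [0.5427, 0.2582, 0.1439]
ee_rot: [3.141, -0.005, 0.349]
wrist_force: [1.0, -0.2, 1.0]
width: 0.0006
```

View pics/s1.png

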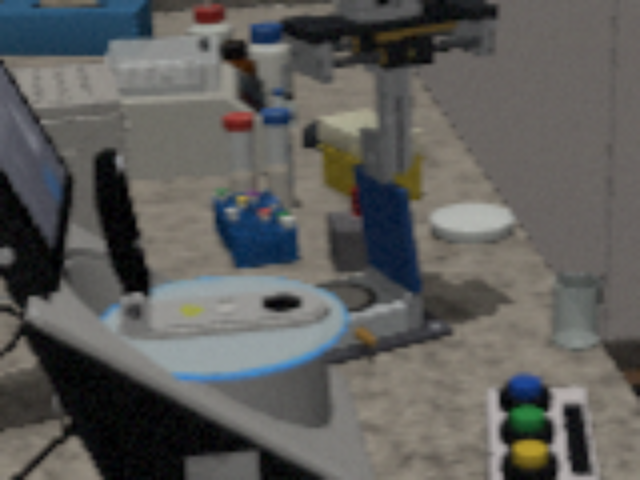

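The gripper's fingers are just touching the back of the lid, around (390,160) in this crop. Next I follow the arc.

```bash

python3 -m jog '[[[0,0,0],[-18,0,1],1],[[0,0,0],[-36,0,5],1],[[0,0,0],[-52,0,13],1],[[0,0,0],[-65,0,22],1],[[0,0,0],[-65,0,22],1]]'
python3 -m jog '[[[0,0,0],[-12,0,11],1],[[0,0,0],[-22,0,24],1],[[0,0,0],[-28,0,34],1],[[0,0,0],[-33,0,43],1],[[0,0,0],[-33,0,43],1]]'
python3 -m jog '[[[0,0,0],[-4,0,8],1],[[0,0,0],[-6,0,16],1],[[0,0,0],[-6,0,22],1],[[0,0,0],[-6,0,27],1],[[0,0,0],[-6,0,27],1]]'
python3 - <<'E'
from h import *
im,d=eyes.snapshot("side");cv2.imwrite("pics/s2.png",cv2.resize(im[100:220,150:310],(640,480))[:,:,::-1])
E
```

```text
time: 10.45
tool_pos: [0.4792, 0.2355, 0.1192]
ee_rot: [-3.142, 0.001, 0.349]
wrist_force: [-0.4, -1.0, -1.0]
width: 0.0006
time: 10.95
tool_pos: [0.4488, 0.2243, 0.0751]
ee_rot: [-3.142, 0.002, 0.349]
wrist_force: [-0.1, 0.9, -0.4]
width: 0.0007
time: 11.45
tool_pos: [0.4434, 0.2224, 0.0487]
ee_rot: [-3.142, 0.002, 0.349]
wrist_force: [-1.9, 0.4, 2.3]
width: 0.0004
```

View pics/s2.png

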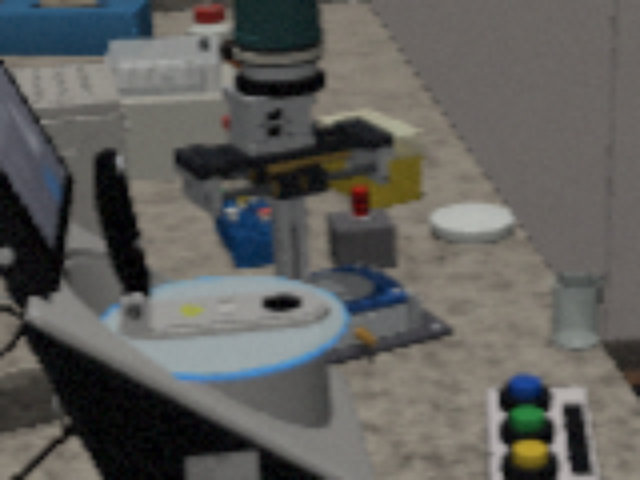

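```bash

python3 -m jog '[[[0,0,0],[0,0,-40],1],[[0,0,0],[0,0,-80],0.5],[[0,0,0],[0,0,-120],0],[[0,0,0],[0,0,-120],0]]'
python3 -m jog '[[[0,0,0],[30,-31,0],0],[[0,0,0],[60,-62,0],0],[[0,0,0],[90,-93,0],0],[[0,0,0],[119,-125,0],0],[[0,0,0],[147,-154,0],0]]'
python3 -m jog '[[[0,0,0],[0,0,0],0],[[0,0,0],[0,0,0],0]]'
python3 - <<'E'
from h import *
im,d=eyes.snapshot("top");np.savez("top1.npz",im=im,d=d)
si,d=eyes.snapshot("side");np.savez("side1.npz",im=si,d=d)
a=cv2.resize(im[185:245,125:225],(800,480),interpolation=cv2.INTER_CUBIC);cv2.imwrite("pics/t2.png",a[:,:,::-1])
g=cv2.cvtColor(im,cv2.COLOR_RGB2GRAY);print(g[224:238,195:209])
print(robot.get_obs()["tool_pos"])
E
```

```text
time: 11.9
tool_pos: [0.448, 0.2241, 0.1769]
ee_rot: [-3.141, -0.014, 0.349]
wrist_force: [-0.4, -0.3, -0.2]
width: 0.0212
time: 12.4
tool_pos: [0.5299, 0.4194, 0.1682]
ee_rot: [-3.142, 0.001, 0.35]
wrist_force: [0.8, -0.2, 0.4]
width: 0.0468
time: 12.6
tool_pos: [0.5291, 0.4178, 0.1673]
ee_rot: [3.14, 0.003, 0.35]
wrist_force: [-1.0, -0.9, 0.6]
width: 0.047
[[ 80  78  79  81  83  88  99 112 119 116 119  87  77  84]
 [ 82  83  89 102 112 126 139 154 165 155 147 121  85  87]
 [100 113 127 142 154 169 172 173 173 165 139 139  90  93]
 [141 154 169 172 172 175 175 175 174 167 147 154 104 110]
 [172 172 174 174 175 173 171 173 174 169 148 150 124 104]
 [174 175 175 173 165 157 154 164 173 174 164 140 141  96]
 [173 175 173 166 139 119 121 138 162 173 166 146 154 104]
 [172 175 172 158 117  96 107 113 143 171 168 148 146 118]
 [172 175 173 158 107  82  91 101 143 171 174 164 140 132]
 [167 174 175 166 128 105  96 118 158 173 175 171 159 155]
 [159 173 175 173 162 146 139 152 171 175 175 169 150 146]
 [151 171 175 175 175 171 171 171 174 174 173 172 160 126]
 [134 161 174 175 175 175 175 174 174 170 163 162 151 128]
 [127 148 173 175 172 173 172 162 162 153 132 136 129 130]]
[0.52922168 0.41664056 0.1693769 ]
```

View pics/t2.png

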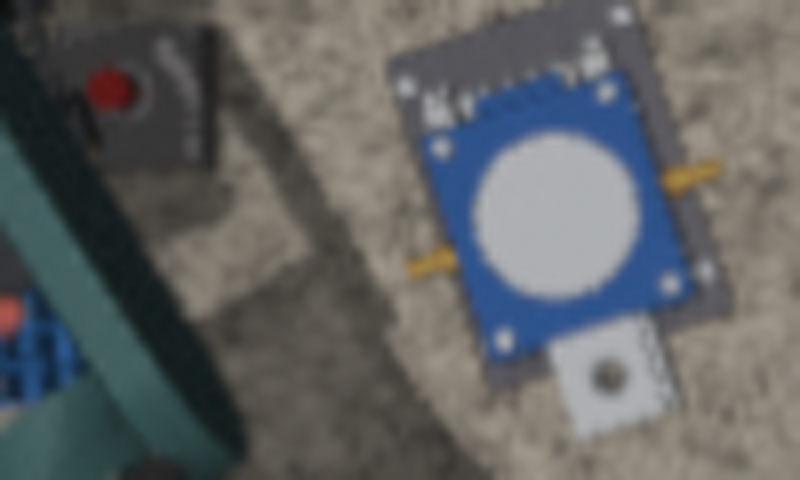

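```bash
python3 - <<'E'
from h import *
im=np.load("top1.npz")["im"];g=cv2.cvtColor(im,cv2.COLOR_RGB2GRAY).astype(float)
s=np.clip(168-g[228:236,198:205],0,None);Y,X=np.mgrid[228:236,198:205];c=[(s*X).sum()/s.sum(),(s*Y).sum()/s.sum()]
print(c,onz("top",*c,.051))
# disc on lid: centre (bright) , tab check
m=((g>150)).astype(np.uint8);m[:200]=0;m[223:]=0;m[:,:183]=0;m[:,207:]=0
n,_,st,ce=cv2.connectedComponentsWithStats(m);i=st[1:,4].argmax()+1;print("disc",st[i],ce[i],onz("top",*ce[i],.049))
for f in("top0.npz","top1.npz"):
    im=np.load(f)["im"];hs=cv2.cvtColor(im,cv2.COLOR_RGB2HSV);print(blob(im,hs,(0,130,60),(10,255,255),(128,185,150,207))[:1])
si=np.load("side1.npz")["im"];hs=cv2.cvtColor(si,cv2.COLOR_RGB2HSV)
r=cv2.inRange(hs,(0,130,50),(10,255,255));r[:,:225]=0;r[:,255:]=0;r[:135]=0;r[170:]=0
ys,xs=np.nonzero(r);print("side pin",xs.mean(),ys.min(),ys.max(),xs.min(),xs.max(),len(xs))
print("proj pin mid",proj("side",[.5284,.4176,.063]),proj("side",[.5284,.4176,.077]))
g=cv2.cvtColor(si,cv2.COLOR_RGB2GRAY);print("proj hole",proj("side",[.4165,.2127,.051]),proj("side",[.4165,.2127,.0465]))
E
```

```text
[np.float64(200.6371040723982), np.float64(231.71674208144796)] [0.41614071 0.21285323 0.051     ]
disc [185 202  19  20 303] [193.98349835 211.52805281] [0.48206269 0.23710095 0.049     ]
[(np.int32(20), array([138.35, 195.65]), array([136, 194,   6,   5], dtype=int32))]
[(np.int32(19), array([138.  , 195.63]), array([136, 194,   5,   5], dtype=int32))]
side pin 239.78947368421052 147 153 238 241 19
proj pin mid [239.47852921 150.33266498] [239.33854137 146.99851445]
proj hole [215.36263922 174.89243082] [215.44926282 176.08393233]
```

```bash

python3 -m jog '[[[0,0,0],[0,0,35],0],[[0,0,0],[0,0,70],0],[[0,0,0],[0,0,95],0],[[0,0,0],[0,0,113],0],[[0,0,0],[0,0,113],0]]'
python3 -m jog '[[[0,0,0],[0,0,2],0],[[0,0,0],[0,0,3],0],[[0,0,0],[0,0,3],0]]'
```

```text
time: 13.2
tool_pos: [0.5274, 0.4149, 0.0537]
ee_rot: [3.14, 0.006, 0.348]
wrist_force: [-0.8, -0.4, -0.2]
width: 0.047
time: 13.5
tool_pos: [0.5303, 0.4179, 0.0555]
ee_rot: [-3.141, -0.003, 0.349]
wrist_force: [-0.7, 0.3, -0.4]
width: 0.0471
```

```bash

python3 -m jog '[[[0,0,0],[0,0,1],0],[[0,0,0],[0,0,1],0],[[0,0,0],[0,0,1],0]]'
python3 -m jog '[[[0,0,0],[0,0,0],1],[[0,0,0],[0,0,0],1],[[0,0,0],[0,0,0],1],[[0,0,0],[0,0,0],1],[[0,0,0],[0,0,0],1]]'
python3 -m jog '[[[0,0,0],[0,0,0],1],[[0,0,0],[0,0,0],1],[[0,0,0],[0,0,0],1]]'
```

```text
time: 13.8
tool_pos: [0.5295, 0.4178, 0.0527]
ee_rot: [-3.141, -0.0, 0.349]
wrist_force: [0.7, -0.7, -0.4]
width: 0.0468
time: 14.3
tool_pos: [0.5294, 0.4177, 0.0525]
ee_rot: [-3.142, 0.0, 0.349]
wrist_force: [0.2, -0.5, -0.4]
width: 0.0172
time: 14.6
tool_pos: [0.5294, 0.4176, 0.0525]
ee_rot: [-3.142, 0.0, 0.349]
wrist_force: [0.1, -0.3, -0.1]
width: 0.0172
```

```bash

python3 -m jog '[[[0,0,0],[0,0,-15],1],[[0,0,0],[0,0,-30],1],[[0,0,0],[0,0,-50],1],[[0,0,0],[0,0,-80],1],[[0,0,0],[0,0,-80],1]]'
python3 -m jog '[[[0,0,0],[-30,26,0],1],[[0,0,0],[-65,58,0],1],[[0,0,0],[-100,88,0],1],[[0,0,0],[-133,117,0],1],[[0,0,0],[-160,140,0],1]]'
python3 -m jog '[[[0,0,0],[-10,9,0],1],[[0,0,0],[-15.5,14,0],1],[[0,0,0],[-15.5,14,0],1],[[0,0,0],[-15.5,14,0],1]]'
python3 - <<'E'
from h import *
im,d=eyes.snapshot("side");cv2.imwrite("pics/s3.png",cv2.resize(im[120:200,170:270],(800,640),interpolation=cv2.INTER_CUBIC)[:600,:,::-1])
print(robot.get_obs()["tool_pos"],robot.get_obs()["width"])
E
```

```text
time: 15.1
tool_pos: [0.5322, 0.4195, 0.1404]
ee_rot: [-3.139, -0.012, 0.349]
wrist_force: [1.3, -0.3, 0.3]
width: 0.0173
time: 15.6
tool_pos: [0.4254, 0.2294, 0.132]
ee_rot: [3.141, 0.001, 0.349]
wrist_force: [0.2, 0.1, -0.5]
width: 0.017
time: 16.0
tool_pos: [0.4179, 0.2137, 0.1325]
ee_rot: [-3.141, -0.001, 0.35]
wrist_force: [1.3, -0.1, -1.0]
width: 0.0172
[0.41790475 0.2137766  0.13244269] 0.017167877890610136
```

View pics/s3.png

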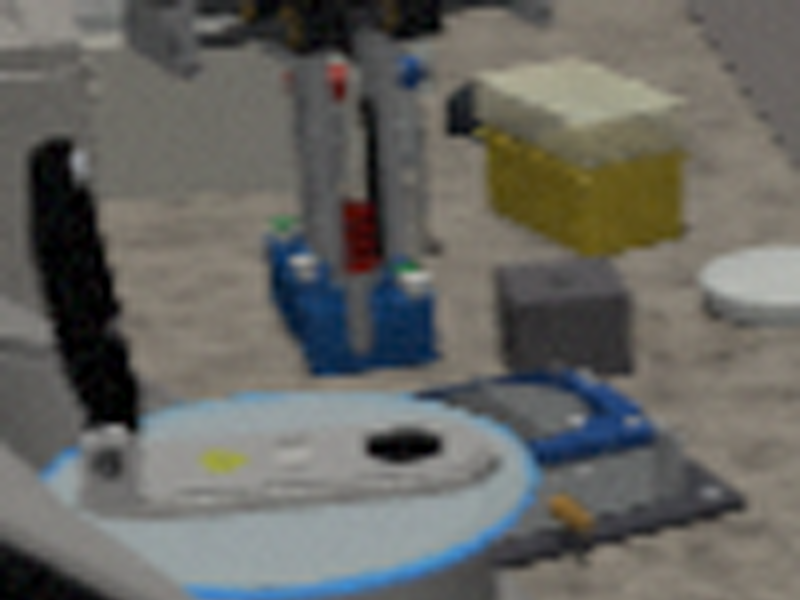

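The pin hangs upright in the jaws at crop (360,290), but the centrifuge hides the cell hole in this view. I'll correct by about 1 mm and lower the pin while watching the force.

```bash

python3 -m jog '[[[0,0,0],[-1,0.5,10],1],[[0,0,0],[-1,0.5,25],1],[[0,0,0],[-1,0.5,34],1],[[0,0,0],[-1,0.5,34],1],[[0,0,0],[-1,0.5,34],1]]'
python3 -m jog '[[[0,0,0],[0,0,2],1],[[0,0,0],[0,0,4],1],[[0,0,0],[0,0,6],1],[[0,0,0],[0,0,8],1],[[0,0,0],[0,0,8],1]]'
```

```text
time: 16.55
tool_pos: [0.4164, 0.2122, 0.0981]
ee_rot: [-3.141, 0.001, 0.35]
wrist_force: [-1.1, 0.8, -0.7]
width: 0.0173
time: 17.05
tool_pos: [0.4163, 0.212, 0.0902]
ee_rot: [-3.141, 0.0, 0.349]
wrist_force: [-1.0, 0.5, 0.1]
width: 0.0169
```

```bash

python3 -m jog '[[[0,0,0],[0.8,-0.5,2],1],[[0,0,0],[0.8,-0.5,4],1],[[0,0,0],[0.8,-0.5,6],1],[[0,0,0],[0.8,-0.5,8],1],[[0,0,0],[0.8,-0.5,8],1]]'
python3 -m jog '[[[0,0,0],[0,0,2],1],[[0,0,0],[0,0,4],1],[[0,0,0],[0,0,6],1],[[0,0,0],[0,0,8],1],[[0,0,0],[0,0,8],1]]'
```

```text
time: 17.55
tool_pos: [0.4168, 0.2127, 0.082]
ee_rot: [-3.142, 0.001, 0.349]
wrist_force: [-0.4, -0.3, 0.0]
width: 0.0172
time: 18.05
tool_pos: [0.4168, 0.2127, 0.0741]
ee_rot: [-3.142, 0.001, 0.349]
wrist_force: [0.5, -0.4, -0.6]
width: 0.0175
```

```bash

python3 -m jog '[[[0,0,0],[0,0,4],1],[[0,0,0],[0,0,8],1],[[0,0,0],[0,0,11],1],[[0,0,0],[0,0,14],1],[[0,0,0],[0,0,14],1]]'
python3 -m jog '[[[0,0,0],[0,0,2],1],[[0,0,0],[0,0,4],1],[[0,0,0],[0,0,5],1],[[0,0,0],[0,0,5],1]]'
```

```text
time: 18.55
tool_pos: [0.4169, 0.2127, 0.06]
ee_rot: [-3.142, 0.001, 0.349]
wrist_force: [0.4, 0.6, -1.7]
width: 0.0166
time: 18.95
tool_pos: [0.4169, 0.2127, 0.0556]
ee_rot: [-3.142, 0.0, 0.349]
wrist_force: [-2.2, -1.2, 2.8]
width: 0.0176
```

```bash

python3 -m jog '[[[0,0,0],[0,0,1],1],[[0,0,0],[0,0,2],1],[[0,0,0],[0,0,2],1]]'
python3 -m jog '[[[0,0,0],[0,0,1],1],[[0,0,0],[0,0,2],1],[[0,0,0],[0,0,2],1]]'
```

```text
time: 19.25
tool_pos: [0.4169, 0.2128, 0.0547]
ee_rot: [-3.142, 0.0, 0.349]
wrist_force: [-5.0, -1.7, 8.9]
width: 0.0171
time: 19.55
tool_pos: [0.4169, 0.2127, 0.0544]
ee_rot: [3.142, 0.0, 0.35]
wrist_force: [-7.8, -3.4, 17.0]
width: 0.0174
```

```bash

python3 -m jog '[[[0,0,0],[0,0,1],1],[[0,0,0],[0,0,1],1],[[0,0,0],[0,0,1],1],[[0,0,0],[0,0,1],1],[[0,0,0],[0,0,1],1]]'
python3 - <<'E'
from h import *
im,d=eyes.snapshot("top");a=cv2.resize(im[150:250,120:310],(760,400),interpolation=cv2.INTER_CUBIC)
s,d2=eyes.snapshot("side");b=cv2.resize(s[130:180,195:270],(300,200),interpolation=cv2.INTER_CUBIC)
c=np.zeros((600,760,3),np.uint8);c[:400]=a;c[400:,:300]=b;c[400:,310:760]=cv2.resize(s[100:235,170:310],(450,200));cv2.imwrite("pics/f.png",c[:,:,::-1])
o=robot.get_obs();print(o["tool_pos"],o["wrist_force"],o["width"])
# lid disc z now vs before (side depth)
E
```

```text
time: 20.05
tool_pos: [0.4169, 0.2128, 0.0543]
ee_rot: [3.141, -0.0, 0.35]
wrist_force: [-10.2, -4.5, 21.4]
width: 0.0174
[0.41692792 0.21275305 0.05429626] [-9.72488557 -4.11685569 20.84676833] 0.017288175758756366
```

View pics/f.png

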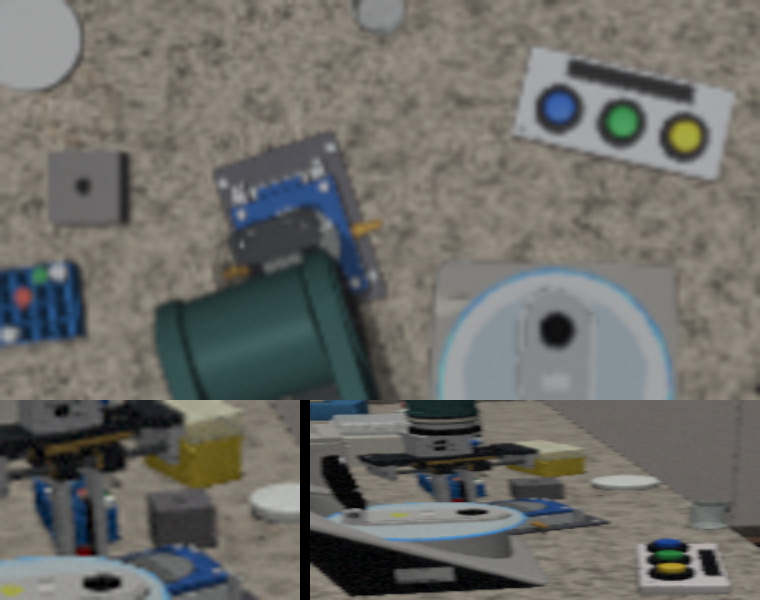

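The contact is hard: the force rose from 9 to 21 N over 0.4 mm of travel. The height also matches the shut value, so I'm handing in.

```bash
python3 -c "
from bench import close_job;print(close_job())"
```

```text
the job is handed in; nothing more can be done
None
```

The job is handed in at about 20 s of the 64 s allowed, with the arm still gripping the pin and pressing it down.

- **Keys:** I pressed yellow, then blue, then green. Each went to its stop, with the TCP at 38.0 mm and 15–17 N. I raised the tool about 30 mm clear of the keys after each one. Key release was not measured directly; they simply had nothing touching them.
- **Lid:** I pushed the blue upper half over from behind and pressed it down onto its plungers. The top camera then saw the tab hole within 1 mm of where the lug hole had been.
- **Pin:** It came out of the parking block cleanly and slid through both holes with almost no side force. The flange met the tab and the push then ran into a hard stop.

**Last checks:** The TCP was at 54.3 mm against about 54.5 mm expected for fully shut. The downward push was about 21 N, where about 6 N is needed, and the grip width was 17.3 mm. There was also a steady side load of about 10 N against the hole. In the final pictures the things in view were where they started.

**Not confirmed by eye:** The arm and the centrifuge hid the tab and flange from both cameras. "Fully shut" therefore rests on the height and force readings, not on an image.

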